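Gap the settlement plates on their rack

ROBOT

A 7-joint arm with a two-finger parallel gripper is mounted at the origin on the work surface. World frame = base frame: x ahead of the robot, y to its left, z up, the work surface at z = 0. Lengths are in m, angles in rad, forces in N, time in s.
With the tool pointing down it reaches from about 0.425 to 0.875 m from the base axis. Payload 4.7 kg.
Tool frame: the origin (TCP) lies midway between the tips of the shut fingers; the grasp point (between the pads) lies 19 mm behind it; z points along the fingers, y is the line along which they close (so a half turn about z gives the same grasp; the last joint's range is limited). The gripper opens to 87 mm and grips with 3 to 60 N. Pads are 19 mm wide; open, the fingers measure 117 mm over their backs; the gripper's body (75 mm by 190 mm) begins 51 mm behind the grasp point.
Start: joints at [1.228, 0.321, -0.07, 1.45, 0.023, 1.371, -0.057], TCP at [0.227, -0.609, 0.223] pointing down, gripper open.
Joint ranges: [-2.86, 2.86], [-0.3, 2.09], [-1.38, 1.24], [0.06, 2.45], [-1.56, 4.7], [0.09, 2.05], [-2.69, 2.69]. Speed limits (rad/s): [2.57, 2.57, 3.14, 3.14, 3.14, 3.14, 3.14].

INTERFACE

Orientations are given as a rotation vector (axis times angle).
In Python, from bench import ctrl, get_image, calibration gives the robot as it stands.
- The arm moves only by the tool apply_moves, never from a script. Its arguments are lists of equal length, an entry for each row: "dp": the shift along the tool's x, y, z in m, a list of three; "twist": the turn, a rotation vector about the tool's x, y, z in rad, a list of three; "fingers": the closure, from 0 (fully open) to 1 (shut). In form: {"dp": [[dx, dy, dz], ...], "twist": [[ax, ay, az], ...], "fingers": [fingers, ...]}. A call has 1 to 10 rows; each row shifts and turns the commanded pose from where the row before left it, along the tool's axes as they then stand; what a row does not reach is not made up. A row lasts 1/10 s, in which the tool goes at most 50 mm and 8.59 degrees, less where a joint would pass 70% of its speed; a pose out of reach is approached as far as the arm can. A call is refused whole if a number of a shift passes 0.05 or a number of a turn 0.15, either way. A call with a gripper value outside its range is refused whole. The fingers move at their own pace and stop on an object; "newtons" is the grip in N (left out, the last holds). Time passes only in rows, so rows that do not move let the fingers close. It gives the time, the measured TCP pose, the force, the opening and the grip force at its end, in the units of the state.
- ctrl.get_state(): the state, without advancing time (a new reading comes with each control period).
- get_image(name): name is "scene" or "top" or "wrist"; returns the picture (400x640x3 uint8, red, green, blue); there is no depth.
- calibration(name): a dict with "fx", "fy", "cx", "cy" (pixels), "eye" and "attitude" of the camera in the world; the wrist camera has in their place "hand_eye" (4x4, takes a point from camera to tool coordinates, whose origin is the TCP and whose axes are the flange's). Camera axes: x right, y up, looking along -z (the intrinsics and any distortion apply to the point x, -y, -z); pixel columns grow to the right and rows downward; lengths in m; the calibration is good to about 2 mm. A picture is of the moment at which its call begins: read the wrist's pose just before it. calibration takes no time and is no camera call.
- ctrl.close_job(): hands the job in; it is judged then, once.
The state is a dict: "time": time; "joint_positions": joint angles; "qd": joint speeds; "joint_torque": joint torques, N m; "position": TCP position; "tool_rot": TCP orientation; "ft_force": force on the tool from outside, world axes, zero at the start; "torque": the same for the moment, N m; "grip_width": opening from 0.0 (shut) to 1.0 (fully open); "grip_force": force on a finger pad.
Only numpy, scipy, OpenCV 4.12 (cv2) and the standard library are available. Lean on these libraries where they do the work, as an engineer would, in place of code of your own. Each camera call takes 0.05 s, during which the arm holds its last target. There are 200 camera calls.

TASK

The three loose plates on the settlement-plate rack have crept too close to the clamped one. Working outwards from the clamped plate, hold the white spacer block with its flat side up against the plate already set and slide it, tapered nose first, in between the plates from the front, right to the plates' far edges, so that the taper gently eases the next plate out to the spacer's full thickness; draw it out and step on to the next gap, until all three gaps equal the spacer. Touch the rack and its plates with nothing but the spacer, keep a light hand (never press harder than about 10 N), and at the end lay it back on the bench.

Things in the scene. Friction and masses are not known exactly. Their poses are not given: they have to be found in the camera images.
- rack: Fixed rack: two steel rods, 10 mm thick, run level along the rack's y, 52 mm apart (at rack x = -26 and +26 mm), their axes 18 mm and their tops 23 mm above the bench; a grey end frame 90 mm wide, 12 mm thick and 64 mm high stands at each end (rack y = -125 and +125 mm). Origin on the bench under the middle of the rack; x points to the back (away from the robot, within 0.3 rad), y along the row, z up.
- plate0: The clamped plate, first of the row (at the -y end, 40 mm in from the end frame). Grey PVC, upright across the rods: 80 mm wide along x, 10 mm thick along y, from 6 to 62 mm above the bench. It does not give way, but its clamp is light: pressing it with over 12 N counts as forcing. Origin at bench height below the plate's centre; axes as the rack's.
- plate1: Second plate of the row, on the +y side of plate0: same size and origin as plate0. It stays square and slides along the rack's y only, on tight grommets: it takes about 2.5 N to move it and it stays where it is left. It starts 4 to 10 mm nearer plate0 than it should be.
- plate2: Third plate of the row, on the +y side of plate1, like it; it starts 4 to 10 mm short of its proper place.
- plate3: Fourth and last plate of the row, on the +y side of plate2, like it; it starts 4 to 10 mm short of its proper place; the rods are free beyond it.
- spacer: White plastic spacer block, 0.15 kg, lying on the bench: 150 mm long (x, nose at +x), 24 mm thick (y), 45 mm high (z). Its -y side is flat over the whole length. On its +y side the nose tapers over the last 60 mm, from 24 mm thick down to 6 mm at the blunt tip. Origin at its centre, half-way up and half-way along; z up. Held near its rear end, it passes between the plates resting on or just above the rods (underside 23 to 27 mm above the bench).
Things that resemble listed ones, but are neither listed nor needed, are in the scene too. There is more than one size of the spacer; the job needs the middle-sized.

How it is judged:
On the way, in this order (a step that is already met when the one before it is completed fails the run):
1. the spacer, held in the gripper, has its nose within 15 mm of the plates' far edges or beyond and its flat side bearing on plate0, and plate1 is eased out to its thickness (at most 1.5 mm short) (x of spacer in the frame of plate0 above -0.05 m and contact force between spacer and plate0 above 0.2 N and y of plate1 in the frame of plate0 above 0.0325 m and contact force between the fingers and spacer above 1 N), for 0.1 s.
2. the spacer, held in the gripper, has its nose within 15 mm of the plates' far edges or beyond and its flat side bearing on plate1, and plate2 is eased out to its thickness (at most 1.5 mm short) (x of spacer in the frame of plate1 above -0.05 m and contact force between spacer and plate1 above 0.2 N and y of plate2 in the frame of plate1 above 0.0325 m and contact force between the fingers and spacer above 1 N), for 0.1 s.
3. the spacer, held in the gripper, has its nose within 15 mm of the plates' far edges or beyond and its flat side bearing on plate2, and plate3 is eased out to its thickness (at most 1.5 mm short) (x of spacer in the frame of plate2 above -0.05 m and contact force between spacer and plate2 above 0.2 N and y of plate3 in the frame of plate2 above 0.0325 m and contact force between the fingers and spacer above 1 N), for 0.1 s.
At the end, for the whole second after the job is handed in: Each of the three gaps between neighbouring plates is 24 mm, give or take 1.5 mm; the spacer lies at rest on the bench, clear of the rack (y of plate1 in the frame of plate0 between 0.0325 and 0.0355 m and y of plate2 in the frame of plate1 between 0.0325 and 0.0355 m and y of plate3 in the frame of plate2 between 0.0325 and 0.0355 m and height (world z) of spacer below 0.028 m and linear speed of spacer below 0.02 m/s and contact force between spacer and rack below 0.05 N); the robot touches nothing.
It fails at once if the spacer is forced: it presses on the rack or its plates with more than 12 N (contact force between spacer and rack above 12 N).
It fails at once if the gripper or arm touches the rack or a plate with more than 2 N (contact force between any of the fingers, the arm and rack above 2 N).
It also fails if it takes over 72 s, if anything falls off the work surface, if the arm or the gripper's body presses on something with over 40 N, if the wrist force passes 120 N, or if a joint passes its speed limit or range.

## Working session

There is one attempt and no reset: what is moved stays moved. The work goes in short steps, Python scripts to look and compute and a tool call to move; the robot and the scene stay as the last step left them, time stands still between calls to the robot, and variables do not carry over. Pictures are saved under pics/ and viewed, at most 10 in all, crops included, and the job is handed in when it is done.

Besides the shell and the picture viewer there is one more tool, called after "Request:" by a JSON object that holds its "op" and its "data". apply_moves: Moves the arm, as the interface text tells. Its arguments: {"type":"object","properties":{"dp":{"type":"array"},"twist":{"type":"array"},"fingers":{"type":"array"},"newtons":{"type":"number"}},"required":["dp","twist","fingers"]}

```bash
mkdir -p pics
python3 - <<'E'
from bench import ctrl,get_image,calibration
import cv2,numpy as np
for n in("scene","top"):
    im=get_image(n);cv2.imwrite(f"pics/{n}0.png",im[:,:,::-1])
    print({k:np.round(v,4).tolist() for k,v in calibration(n).items()})
print({k:np.round(v,4).tolist() for k,v in calibration("wrist").items()})
print(ctrl.get_state())
E
```

```text
{'fx': 366.929, 'fy': 366.929, 'cx': 317.059, 'cy': 195.8377, 'eye': [0.9263, 0.3892, 0.7615], 'attitude': [0.4156, 0.6715, 1.8945]}
{'fx': 388.7097, 'fy': 388.7097, 'cx': 324.7677, 'cy': 200.7421, 'eye': [0.2836, 0.1528, 0.9116], 'attitude': [0.0931, -0.1459, -1.5815]}
{'fx': 277.7034, 'fy': 277.7034, 'cx': 319.0594, 'cy': 199.1165, 'hand_eye': [[-0.0011, 0.9584, 0.2856, 0.0785], [1.0, 0.001, 0.0004, -0.0006], [0.0001, 0.2856, -0.9584, -0.1636], [0.0, 0.0, 0.0, 1.0]]}
{'time': 0.1, 'joint_positions': array([ 1.22808669,  0.32175053, -0.07008802,  1.45154948,  0.02263345,
        1.37080157, -0.05690602]), 'qd': array([-0.00111364, -0.00158619,  0.00040937, -0.0026079 ,  0.00066072,
        0.00179327,  0.00060296]), 'joint_torque': array([-3.13615074e-04, -4.92572916e+01, -4.05928642e-01, -3.13399386e+01,
       -6.40863832e-02,  3.95029667e-02,  8.27319218e-05]), 'position': array([ 0.2268086 , -0.60861727,  0.22157162]), 'tool_rot': array([-3.09007871e+00, -5.57259543e-01,  6.71600956e-04]), 'ft_force': array([-0.34470268, -0.00178512, -0.24071561]), 'torque': array([-0.03756745, -0.01439582, -0.00381099]), 'grip_force': 0.0, 'grip_width': 1.0008559867279152}
```

View pics/scene0.png

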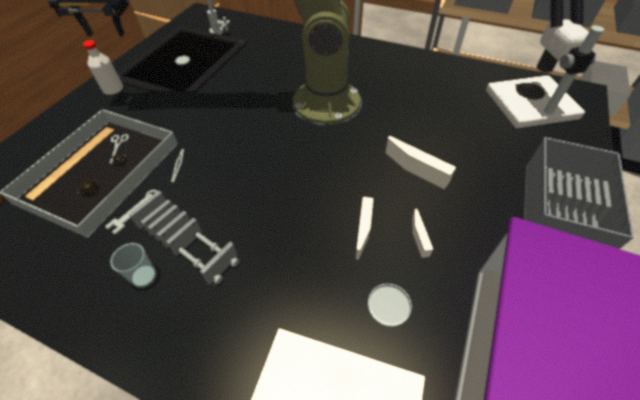

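View pics/top0.png

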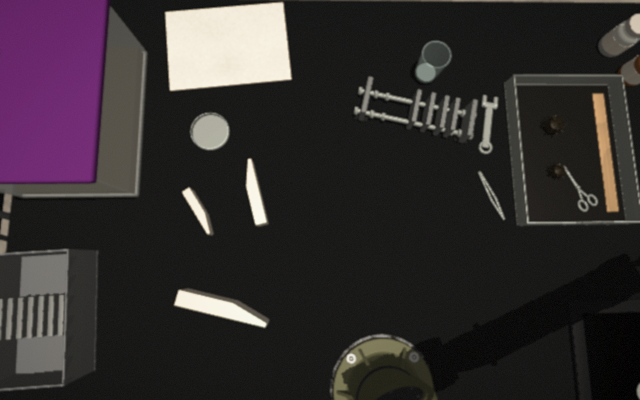

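The scene view shows three white tapered blocks at about (364,226), (422,233) and (420,162), with the rack at about (185,235). In the top view the same blocks are at (257,192), (197,211) and (221,308), and the rack is at (418,108). I'll measure the blocks and enlarge both areas.

```bash
cat > h.py <<'E'
import cv2,numpy as np
from scipy.spatial.transform import Rotation as R
from bench import ctrl,get_image,calibration
def cam(n,s=None):
    c=calibration(n)
    if n=="wrist":
        T=np.array(c["hand_eye"]);Rt=R.from_rotvec(s["tool_rot"]).as_matrix()
        return c,Rt@T[:3,:3],Rt@T[:3,3]+s["position"]
    return c,R.from_rotvec(c["attitude"]).as_matrix(),np.array(c["eye"])
def cast(n,uv,z,s=None):
    c,M,e=cam(n,s);uv=np.atleast_2d(uv).astype(float)
    d=np.c_[(uv[:,0]-c["cx"])/c["fx"],-(uv[:,1]-c["cy"])/c["fy"],-np.ones(len(uv))]@M.T
    return e+d*((z-e[2])/d[:,2])[:,None]
def proj(n,P,s=None):
    c,M,e=cam(n,s);p=(np.atleast_2d(P)-e)@M
    return np.c_[c["cx"]-c["fx"]*p[:,0]/p[:,2],c["cy"]+c["fy"]*p[:,1]/p[:,2]]
E
python3 - <<'E'
from h import *
print({k:calibration("top")[k] for k in calibration("top") if k not in("fx","fy","cx","cy","eye","attitude")})
im=cv2.imread("pics/top0.png")
a=cv2.resize(im[140:340,160:300],None,fx=3,fy=3,interpolation=cv2.INTER_CUBIC)
b=cv2.resize(im[60:160,345:525],None,fx=4.4/2,fy=4.4/2,interpolation=cv2.INTER_CUBIC)
o=np.zeros((600,800,3),np.uint8);o[:600,:420]=a;b=b[:,:380];o[:b.shape[0],420:420+b.shape[1]]=b
s=cv2.imread("pics/scene0.png")
d=cv2.resize(s[180:290,100:245],None,fx=2.6,fy=2.6,interpolation=cv2.INTER_CUBIC);o[240:240+d.shape[0],420:420+d.shape[1]]=d
cv2.imwrite("pics/c1.png",o)
m=cv2.inRange(im,(150,150,150),(255,255,255))
for c in cv2.findContours(m,0,2)[0]:
    if 100<cv2.contourArea(c)<4000:
        x,y,w,h=cv2.boundingRect(c)
        if not(160<x<300 and y>140):continue
        q=cv2.approxPolyDP(c,2.5,True)[:,0]
        for z in(.045,):
            W=cast("top",q,z); r=cv2.minAreaRect((cast("top",c[:,0],z)[:,:2]*1000).astype(np.float32))
            print(q.tolist(),np.round(W[:,:2],3).tolist(),r)
E
```

```text
{}
[[178, 291], [176, 305], [265, 325], [233, 303]] [[0.223, 0.442], [0.194, 0.445], [0.148, 0.255], [0.196, 0.324]] ((185.61611938476562, 348.7040100097656), (199.94752502441406, 33.04647445678711), 75.51728057861328)
[[188, 188], [183, 194], [208, 233], [204, 212]] [[0.449, 0.429], [0.435, 0.439], [0.347, 0.382], [0.394, 0.392]] ((398.0596618652344, 405.1524963378906), (111.52205657958984, 19.62583351135254), 32.0809211730957)
[[248, 159], [246, 185], [255, 223], [266, 221]] [[0.514, 0.296], [0.454, 0.3], [0.368, 0.279], [0.372, 0.254]] ((439.8213195800781, 284.0055847167969), (150.34280395507812, 25.358970642089844), 14.204568862915039)
```

View pics/c1.png

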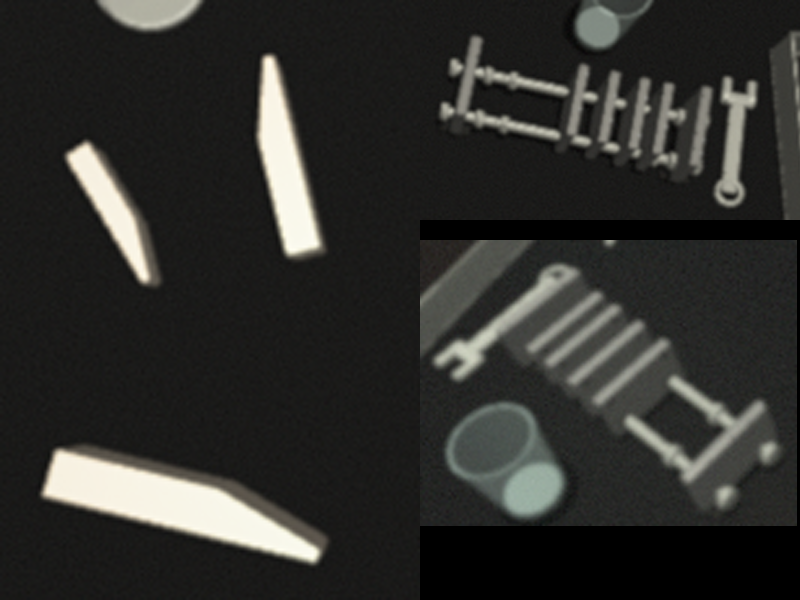

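The crop confirms the choice. The blocks are 111 mm long at top (197,211), 150 mm at (257,192) and 200 mm at (221,308). The middle one at (257,192) matches 150 × 24 mm, with its taper on the +y side and its nose to the back. The rack's -y end is the right end in the image, nearest the spanner. Next I'll work out rough rack coordinates.

Run:
```python
from h import *
pts=np.array([[475,40],[463,110],[583,67],[572,135],[614,75],[604,140],[643,80],[634,148],[668,86],[658,155],[706,90],[695,165]],float)
uv=(pts-[420,0])/2.2+[345,60]
W=cast("top",uv,.062)
for i in range(0,12,2):
    d=W[i]-W[i+1];print(np.round((W[i]+W[i+1])/2,3),np.linalg.norm(d).round(3),np.degrees(np.arctan2(d[1],d[0])).round(1))
c=[(W[i]+W[i+1])/2 for i in(0,10)];d=c[0]-c[1];print(np.linalg.norm(d),np.degrees(np.arctan2(-d[0],d[1])))
st=ctrl.get_state();print(R.from_rotvec(st["tool_rot"]).as_matrix().round(3).tolist())
```

```text
[0.663 0.02  0.062] 0.079 -11.1
[ 0.633 -0.093  0.062] 0.077 -11.8
[ 0.626 -0.127  0.062] 0.073 -11.7
[ 0.619 -0.158  0.062] 0.076 -10.8
[ 0.612 -0.183  0.062] 0.078 -11.8
[ 0.604 -0.223  0.062] 0.084 -12.3
0.24996486537328885 -13.627852783049573
[[0.937, 0.349, -0.001], [0.349, -0.937, 0.002], [-0.0, -0.002, -1.0]]
```

```bash
cat >> h.py <<'E'
def plan(p,yaw,n,start=None):
    """n equal rows to TCP p (world), tool x at yaw (deg), tool down; start=(pos,yaw) or measured"""
    s=ctrl.get_state();M=R.from_rotvec(s["tool_rot"]).as_matrix();y0=np.arctan2(M[1,0],M[0,0]);p0=s["position"]
    if start: p0,y0=np.array(start[0]),np.radians(start[1])
    dy=(np.radians(yaw)-y0)/n;d=(np.array(p)-p0)/n;o=[]
    print("from",p0.round(4),"yaw",np.degrees(y0).round(2),"tilt",M[2].round(4),"twist z per row",round(-dy,4))
    for i in range(n):
        y=y0+i*dy;o.append([round(float(v),4) for v in(d[0]*np.cos(y)+d[1]*np.sin(y),d[0]*np.sin(y)-d[1]*np.cos(y),-d[2])])
    print(o if abs(dy)>1e-3 else o[0])
E
python3 -c "
from h import *
plan([.59,-.13,.14],-12.5,15)"
```

```text
from [ 0.2268 -0.6086  0.2216] yaw 20.45 tilt [-1.0e-04 -1.7e-03 -1.0e+00] twist z per row 0.0383
[[0.0338, -0.0214, 0.0054], [0.033, -0.0227, 0.0054], [0.0321, -0.024, 0.0054], [0.0311, -0.0252, 0.0054], [0.0302, -0.0264, 0.0054], [0.0291, -0.0275, 0.0054], [0.0281, -0.0286, 0.0054], [0.0269, -0.0296, 0.0054], [0.0258, -0.0307, 0.0054], [0.0246, -0.0316, 0.0054], [0.0234, -0.0325, 0.0054], [0.0221, -0.0334, 0.0054], [0.0208, -0.0342, 0.0054], [0.0195, -0.035, 0.0054], [0.0181, -0.0357, 0.0054]]
```

Request:
{"op": "apply_moves", "data": {"dp": [[0.034,-0.021,0.005],[0.033,-0.023,0.005],[0.032,-0.024,0.005],[0.031,-0.025,0.005],[0.03,-0.026,0.005],[0.029,-0.028,0.005],[0.028,-0.029,0.005],[0.027,-0.03,0.005],[0.026,-0.031,0.005],[0.025,-0.032,0.005]], "twist": [[0,0,0.038],[0,0,0.038],[0,0,0.038],[0,0,0.038],[0,0,0.038],[0,0,0.038],[0,0,0.038],[0,0,0.038],[0,0,0.038],[0,0,0.038]], "fingers": [0,0,0,0,0,0,0,0,0,0], "newtons": 25}}

```text
time: 1.1
position: [0.4694, -0.2868, 0.1721]
tool_rot: [-3.141, 0.039, 0.001]
ft_force: [0.5, -0.1, 0.9]
grip_width: 1.0
grip_force: 0.0
```

Request:
{"op": "apply_moves", "data": {"dp": [[0.023,-0.033,0.005],[0.022,-0.033,0.005],[0.021,-0.034,0.005],[0.02,-0.035,0.005],[0.018,-0.036,0.005],[0,0,0],[0,0,0]], "twist": [[0,0,0.038],[0,0,0.038],[0,0,0.038],[0,0,0.038],[0,0,0.038],[0,0,0],[0,0,0]], "fingers": [0,0,0,0,0,0,0]}}

```text
time: 1.8
position: [0.5895, -0.1269, 0.1467]
tool_rot: [-3.124, 0.329, 0.002]
ft_force: [0.4, -1.3, 0.3]
grip_width: 1.002
grip_force: 0.0
```

Run:
```python
from h import *
import pickle
s=ctrl.get_state();im=get_image("wrist");cv2.imwrite("pics/w1.png",im[:,:,::-1]);pickle.dump(s,open("w1.pkl","wb"))
plan([.59,-.13,.14],-12.5,1)
```

```text
from [ 0.589  -0.1287  0.1469] yaw -12.19 tilt [-1.3e-03  7.0e-04 -1.0e+00] twist z per row 0.0054
[[0.0012, 0.0011, 0.0069]]
```

View pics/w1.png

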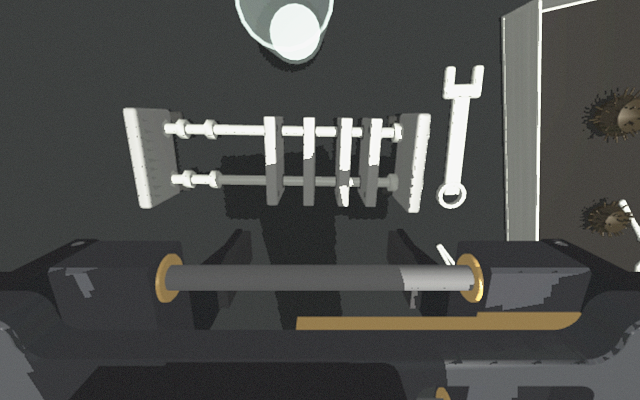

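The wrist view shows the rack with its frames at about (138,158) and (420,162). The plate tops are at columns 270 (plate3), 309 (plate2), 344 (plate1) and 375 (plate0). I'll enlarge it to get the edges.

Run:
```python
import cv2,numpy as np
im=cv2.imread("pics/w1.png")
c=im[100:215,255:440]
g=cv2.resize(c,None,fx=4.3,fy=4.3,interpolation=cv2.INTER_NEAREST)
g=(255*(g/255.)**.6).astype(np.uint8)
for k in range(0,185,20):cv2.putText(g,str(255+k),(int(k*4.3),10),0,.35,(0,255,255),1)
for k in range(0,115,10):cv2.putText(g,str(100+k),(760,int(k*4.3)+4),0,.35,(0,255,255),1)
cv2.imwrite("pics/c2.png",g)
```

```text
(no output)
```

View pics/c2.png

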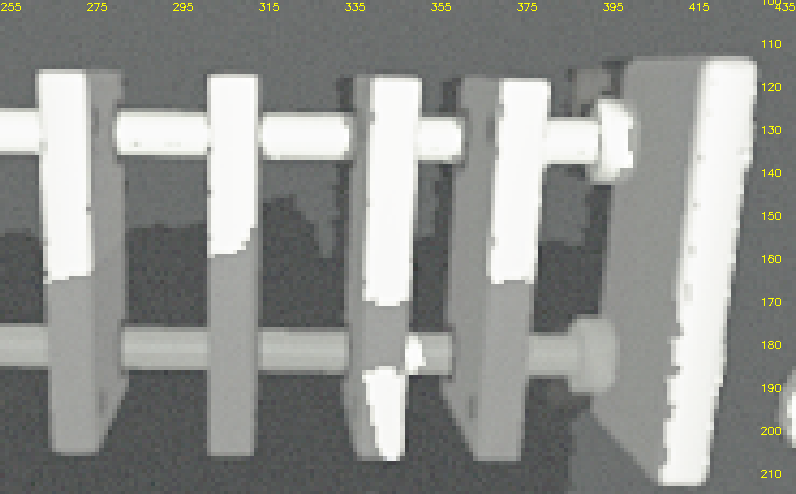

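Top corners, in crop pixels divided by 4.3: plate3 is 37..87 at the back and 49..98 at the front; plate2 is 208..258 and 207..253; plate1 is 369..421 and 358..405; plate0 is 499..550 and 475..522.

Run:
```python
from h import *
import pickle
s=pickle.load(open("w1.pkl","rb"))
P={"p3":(37,87,70,49,98,454),"p2":(208,258,75,207,253,455),"p1":(369,421,77,358,405,458),"p0":(499,550,80,475,522,460),"fr":(705,757,62,658,708,485)}
C={}
for k,(a,b,r,c,d,q) in P.items():
    uv=np.array([[a,r],[b,r],[c,q],[d,q]])/4.3+[254.5,99.5]
    W=cast("wrist",uv,.064 if k=="fr" else .062,s);bk,fr=(W[0]+W[1])/2,(W[2]+W[3])/2
    v=bk-fr;C[k]=(bk+fr)/2;print(k,C[k].round(4),"len",np.linalg.norm(v).round(4),"th",np.linalg.norm(W[0]-W[1]).round(4),np.linalg.norm(W[2]-W[3]).round(4),"yaw",np.degrees(np.arctan2(v[1],v[0])).round(2))
L=cast("wrist",[[125,110.],[137,109.],[141,207.],[152,207.]],.064,s);l=L.mean(0);print("left frame",l)
d=l-C["fr"];print(np.linalg.norm(d),np.degrees(np.arctan2(-d[0],d[1])))
d=C["p3"]-C["p0"];print(np.degrees(np.arctan2(-d[0],d[1])))
y=np.radians(-12.5)
for k in("p0","p1","p2","p3"):
    d=C[k]-C["p0"];print(k,(d[0]*-np.sin(y)+d[1]*np.cos(y)).round(4),(d[0]*np.cos(y)+d[1]*np.sin(y)).round(4))
```

```text
p3 [ 0.6363 -0.0916  0.062 ] len 0.0803 th 0.01 0.0107 yaw -13.28
p2 [ 0.6285 -0.1248  0.062 ] len 0.0796 th 0.01 0.01 yaw -13.18
p1 [ 0.6212 -0.1567  0.062 ] len 0.0799 th 0.0104 0.0103 yaw -12.59
p0 [ 0.6153 -0.1817  0.062 ] len 0.0798 th 0.0102 0.0103 yaw -12.78
fr [ 0.606  -0.2208  0.064 ] len 0.0883 th 0.0102 0.0109 yaw -12.65
left frame [0.6624668  0.02160267 0.064     ]
0.2488754798916168 -13.104331456435526
-13.110361242527938
p0 0.0 0.0
p1 0.0257 0.0003
p2 0.0584 0.0006
p3 0.0925 0.001
```

```bash
python3 -c "
from h import *
plan([.3865,.2705,.11],14,13)"
```

```text
from [ 0.589  -0.1287  0.1469] yaw -12.19 tilt [-1.3e-03  7.0e-04 -1.0e+00] twist z per row -0.0352
[[-0.0217, -0.0267, 0.0028], [-0.0208, -0.0275, 0.0028], [-0.0198, -0.0282, 0.0028], [-0.0188, -0.0289, 0.0028], [-0.0178, -0.0295, 0.0028], [-0.0167, -0.0301, 0.0028], [-0.0156, -0.0307, 0.0028], [-0.0145, -0.0312, 0.0028], [-0.0134, -0.0317, 0.0028], [-0.0123, -0.0322, 0.0028], [-0.0112, -0.0326, 0.0028], [-0.01, -0.0329, 0.0028], [-0.0089, -0.0333, 0.0028]]
```

Request:
{"op": "apply_moves", "data": {"dp": [[-0.022,-0.027,0.003],[-0.021,-0.028,0.003],[-0.02,-0.028,0.003],[-0.019,-0.029,0.003],[-0.018,-0.03,0.003],[-0.017,-0.03,0.003],[-0.016,-0.031,0.003],[-0.014,-0.031,0.003],[-0.013,-0.032,0.003],[-0.012,-0.032,0.003]], "twist": [[0,0,-0.035],[0,0,-0.035],[0,0,-0.035],[0,0,-0.035],[0,0,-0.035],[0,0,-0.035],[0,0,-0.035],[0,0,-0.035],[0,0,-0.035],[0,0,-0.035]], "fingers": [0,0,0,0,0,0,0,0,0,0]}}

```text
time: 2.85
position: [0.4335, 0.1797, 0.1176]
tool_rot: [3.133, 0.212, 0.002]
ft_force: [0.8, 0.2, 0.7]
grip_width: 1.0
grip_force: 0.0
```

Request:
{"op": "apply_moves", "data": {"dp": [[-0.011,-0.033,0.003],[-0.01,-0.033,0.003],[-0.009,-0.033,0.003],[0,0,0],[0,0,0],[0,0,0]], "twist": [[0,0,-0.035],[0,0,-0.035],[0,0,-0.035],[0,0,0],[0,0,0],[0,0,0]], "fingers": [0,0,0,0,0,0]}}

```text
time: 3.45
position: [0.3884, 0.271, 0.1085]
tool_rot: [3.118, 0.373, 0.001]
ft_force: [-0.1, 0.1, 0.5]
grip_width: 0.999
grip_force: 0.0
```

Run:
```python
from h import *
s=ctrl.get_state();im=get_image("wrist");cv2.imwrite("pics/w2.png",im[:,:,::-1])
c=np.array([.4398,.284]);u=np.array([.9695,.245]);v=np.array([-.245,.9695])
# pixels near predicted spacer top, bright
m=cv2.inRange(im,(140,140,140),(255,255,255));cs=cv2.findContours(m,0,2)[0]
uv=proj("wrist",[[*(c+.03*u),.045]],s)[0];print("pred",uv)
for k in cs:
    if cv2.contourArea(k)>300 and cv2.pointPolygonTest(k,tuple(map(float,uv)),True)>-15:
        q=cv2.approxPolyDP(k,2,True)[:,0];print(q.tolist());W=cast("wrist",q,.045,s);print(W[:,:2].round(4).tolist())
plan([.3865,.2705,.010],14,4)
```

```text
pred [318.69991616 110.1727415 ]
[[332, 44], [324, 45], [302, 127], [305, 235], [332, 234]]
[[0.516, 0.2927], [0.514, 0.2982], [0.4534, 0.3012], [0.3635, 0.2784], [0.37, 0.2554]]
from [0.3884 0.2711 0.1085] yaw 13.65 tilt [ 2.e-04  1.e-03 -1.e+00] twist z per row -0.0015
[[-0.0005, 0.0, 0.0246], [-0.0005, 0.0, 0.0246], [-0.0005, 0.0, 0.0246], [-0.0005, 0.0, 0.0246]]
```

View pics/w2.png

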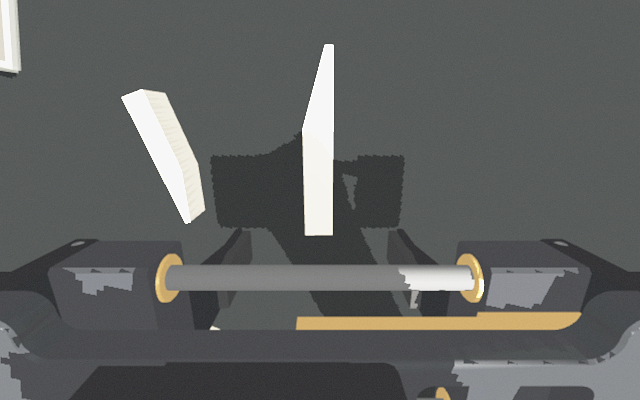

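The view confirms a single block, nose at (328,44) and rear edge at (318,235), measuring 150.7 mm at a yaw of 14.3°. I'll descend and grip it.

Request:
{"op": "apply_moves", "data": {"dp": [[-0.002,-0.001,0.02],[0,0,0.03],[0,0,0.03],[0,0,0.0185],[0,0,0],[0,0,0],[0,0,0],[0,0,0],[0,0,0],[0,0,0]], "twist": [[0,0,-0.006],[0,0,-0.005],[0,0,0],[0,0,0],[0,0,0],[0,0,0],[0,0,0],[0,0,0],[0,0,0],[0,0,0]], "fingers": [0,0,0,0,0,1,1,1,1,1], "newtons": 30}}

```text
time: 4.5
position: [0.3855, 0.2736, 0.0106]
tool_rot: [3.116, 0.396, 0.002]
ft_force: [0.5, -0.5, -0.2]
grip_width: 0.63
grip_force: 0.0
```

Run:
```python
from h import *
s=ctrl.get_state();print(s["position"],s["grip_width"],s["grip_force"],s["ft_force"])
plan([.3865,.2705,.060],14,4)
```

```text
[0.38545623 0.27362875 0.01055525] 0.629962202943235 0.0 [ 0.50357553 -0.46801081 -0.24432411]
from [0.3855 0.2736 0.0106] yaw 14.48 tilt [ 1.1e-03  2.0e-04 -1.0e+00] twist z per row 0.0021
[[0.0001, 0.0008, -0.0124], [0.0001, 0.0008, -0.0124], [0.0001, 0.0008, -0.0124], [0.0001, 0.0008, -0.0124]]
```

Request:
{"op": "apply_moves", "data": {"dp": [[0,0,0],[0,0,0],[0,0,0],[0,0,0],[0,0,0],[0,0,0],[0,0,0],[0,0,-0.02],[0,0,-0.02],[0,0,0]], "twist": [[0,0,0],[0,0,0],[0,0,0],[0,0,0],[0,0,0],[0,0,0],[0,0,0],[0,0,0],[0,0,0],[0,0,0]], "fingers": [1,1,1,1,1,1,1,1,1,1]}}

```text
time: 5.5
position: [0.3865, 0.2748, 0.0519]
tool_rot: [-3.115, -0.396, -0.006]
ft_force: [0.2, -0.1, -2.2]
grip_width: 0.273
grip_force: 29.8
```

Run:
```python
from h import *
s=ctrl.get_state();print(s["position"],s["grip_width"],s["grip_force"],s["ft_force"])
y=np.radians(-13);u=np.array([np.cos(y),np.sin(y)]);v=np.array([-np.sin(y),np.cos(y)])
p0=np.array([.6153,-.1817])
# pre-entry: flat on p0's +y face + 1 mm -> centreline 5+12+1 ; nose 12mm before front edge
t=p0+v*.018+u*(-.040-.012-.075-.055);print(t,np.hypot(*t))
plan([*t,.085],-13,14)
```

```text
[0.38649691 0.27482262 0.05189809] 0.27285700091937937 29.763950994238257 [ 0.18222221 -0.13055313 -2.22609927]
[ 0.44201377 -0.12322025] 0.458867518614961
from [0.3865 0.2748 0.0519] yaw 14.48 tilt [ 4.3e-03 -9.0e-04 -1.0e+00] twist z per row 0.0343
[[-0.0033, 0.0285, -0.0024], [-0.0023, 0.0286, -0.0024], [-0.0013, 0.0287, -0.0024], [-0.0003, 0.0287, -0.0024], [0.0007, 0.0287, -0.0024], [0.0016, 0.0287, -0.0024], [0.0026, 0.0286, -0.0024], [0.0036, 0.0285, -0.0024], [0.0046, 0.0283, -0.0024], [0.0055, 0.0282, -0.0024], [0.0065, 0.028, -0.0024], [0.0075, 0.0277, -0.0024], [0.0084, 0.0275, -0.0024], [0.0093, 0.0271, -0.0024]]
```

Run:
```python
from h import *
plan([.46,.08,.090],1,7)
plan([.440,-.123,.090],-13,8,([.46,.08,.090],1))
```

```text
from [0.3865 0.2748 0.0519] yaw 14.48 tilt [ 4.3e-03 -9.0e-04 -1.0e+00] twist z per row 0.0336
[[0.0032, 0.0296, -0.0054], [0.0042, 0.0294, -0.0054], [0.0052, 0.0293, -0.0054], [0.0062, 0.0291, -0.0054], [0.0071, 0.0289, -0.0054], [0.0081, 0.0286, -0.0054], [0.0091, 0.0283, -0.0054]]
from [0.46 0.08 0.09] yaw 1.0 tilt [ 4.3e-03 -9.0e-04 -1.0e+00] twist z per row 0.0305
[[-0.0029, 0.0253, -0.0], [-0.0022, 0.0254, -0.0], [-0.0014, 0.0255, -0.0], [-0.0006, 0.0255, -0.0], [0.0002, 0.0255, -0.0], [0.0009, 0.0255, -0.0], [0.0017, 0.0254, -0.0], [0.0025, 0.0254, -0.0]]
```

Request:
{"op": "apply_moves", "data": {"dp": [[0.003,0.03,-0.005],[0.004,0.029,-0.006],[0.005,0.029,-0.005],[0.006,0.029,-0.006],[0.007,0.029,-0.005],[0.008,0.029,-0.006],[0.009,0.028,-0.005]], "twist": [[0,0,0.034],[0,0,0.034],[0,0,0.033],[0,0,0.034],[0,0,0.033],[0,0,0.034],[0,0,0.034]], "fingers": [1,1,1,1,1,1,1]}}

```text
time: 6.2
position: [0.4571, 0.0773, 0.0872]
tool_rot: [3.141, 0.024, -0.002]
ft_force: [0.4, 0.2, -1.0]
grip_width: 0.272
grip_force: 29.9
```

Request:
{"op": "apply_moves", "data": {"dp": [[-0.003,0.025,0],[-0.002,0.025,0],[-0.001,0.026,0],[-0.001,0.026,0],[0,0.026,0],[0.001,0.025,0],[0.002,0.025,0],[0.002,0.025,0],[0,0,0],[0,0,0]], "twist": [[0,0,0.031],[0,0,0.03],[0,0,0.031],[0,0,0.03],[0,0,0.031],[0,0,0.03],[0,0,0.031],[0,0,0.03],[0,0,0],[0,0,0]], "fingers": [1,1,1,1,1,1,1,1,1,1]}}

```text
time: 7.2
position: [0.437, -0.1245, 0.0878]
tool_rot: [-3.12, 0.359, 0.0]
ft_force: [-0.3, -0.1, -1.2]
grip_width: 0.272
grip_force: 29.9
```

Run:
```python
from h import *
s=ctrl.get_state();print(s["ft_force"],s["grip_force"])
plan([.442,-.1232,.037],-13,3)
```

```text
[-0.26627756 -0.0883877  -1.19258645] 29.855567696504295
from [ 0.437  -0.1245  0.0878] yaw -13.14 tilt [-4.e-04 -5.e-04 -1.e+00] twist z per row -0.0008
[0.0015, -0.0008, 0.0169]
```

Request:
{"op": "apply_moves", "data": {"dp": [[0.001,-0.001,0.018],[0.001,-0.001,0.018],[0.001,0,0.016],[0,0,0],[0,0,0]], "twist": [[0,0,0],[0,0,0],[0,0,0],[0,0,0],[0,0,0]], "fingers": [1,1,1,1,1]}}

```text
time: 7.7
position: [0.4406, -0.1217, 0.0361]
tool_rot: [-3.121, 0.354, 0.001]
ft_force: [0.4, 0.6, -1.6]
grip_width: 0.274
grip_force: 29.9
```

Run:
```python
from h import *
import pickle
s=ctrl.get_state();im=get_image("wrist");cv2.imwrite("pics/w3f.png",im[:,:,::-1]);pickle.dump(s,open("w3.pkl","wb"))
print(s["ft_force"]);plan([.442,-.1232,.036],-13,1)
c=im[:240,180:460,::-1];g=cv2.resize(c,None,fx=2.5,fy=2.5,interpolation=cv2.INTER_NEAREST)
g=(255*(g/255.)**.6).astype(np.uint8)
for k in range(0,280,20):cv2.putText(g,str(180+k),(int(k*2.5),10),0,.35,(0,255,255),1)
for k in range(0,240,20):cv2.putText(g,str(k),(670,int(k*2.5)+4),0,.35,(0,255,255),1)
cv2.imwrite("pics/w3.png",g)
```

```text
[ 0.41845357  0.61008261 -1.56106721]
from [ 0.4412 -0.1221  0.0367] yaw -12.97 tilt [ 9.e-04 -1.e-04 -1.e+00] twist z per row 0.0006
[0.0011, 0.0009, 0.0007]
```

View pics/w3.png

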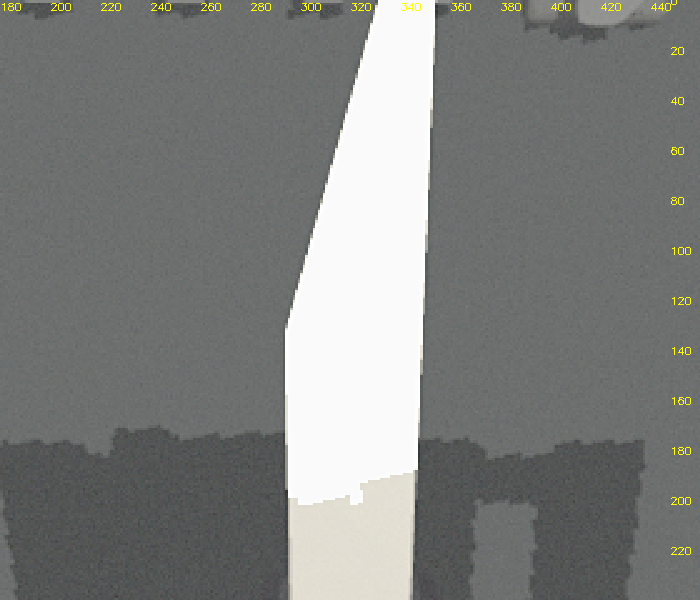

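The spacer fills the middle of the view, with its flat edge running from about (350,0) to (341,235). The plates are out of view ahead. I'll cast the flat edge to check the yaw and lateral position in the hand.

Run:
```python
from h import *
import pickle
s=pickle.load(open("w3.pkl","rb"));im=cv2.imread("pics/w3f.png",0).astype(float)
y=np.radians(-13);u=np.array([np.cos(y),np.sin(y)]);v=np.array([-np.sin(y),np.cos(y)]);p0=np.array([.6153,-.1817])
for lo,hi,rows in((330,365,range(4,225,4)),(280,300,range(140,225,4))):
    e=[]
    for r in rows:
        g=np.diff(im[r,lo:hi]);k=np.argmax(abs(g));e.append([lo+k+.5,r])
    W=cast("wrist",e,s["position"][2]-.0106+.045,s)[:,:2]-p0
    a,b=W@u,W@v;f=np.polyfit(a,b,1);print("yaw rel rack -13:",np.degrees(np.arctan(f[0])).round(2),"lateral mean",b.mean().round(4),"at",a.mean().round(3),"scatter",np.std(b-np.polyval(f,a)).round(5))
W=s["position"][:2]-p0;print("tcp",W@u,W@v)
```

```text
yaw rel rack -13: -0.7 lateral mean 0.0063 at -0.106 scatter 0.00013
yaw rel rack -13: -0.54 lateral mean 0.0316 at -0.136 scatter 0.00012
tcp -0.1836966622837263 0.019173497863217058
```

Request:
{"op": "apply_moves", "data": {"dp": [[0,0,0.0005],[0.01,0,0],[0.01,0,0],[0.01,0,0],[0.004,0,0],[0,0,0],[0,0,0],[0,0,0]], "twist": [[0,0,-0.0105],[0,0,0],[0,0,0],[0,0,0],[0,0,0],[0,0,0],[0,0,0],[0,0,0]], "fingers": [1,1,1,1,1,1,1,1]}}

```text
time: 8.55
position: [0.4732, -0.1296, 0.0353]
tool_rot: [3.123, -0.34, -0.001]
ft_force: [-1.3, -0.7, -1.6]
grip_width: 0.273
grip_force: 29.9
```

```bash
cat >> h.py <<'E'
def st():
    s=ctrl.get_state();M=R.from_rotvec(s["tool_rot"]).as_matrix();y=np.radians(-13)
    u=np.array([np.cos(y),np.sin(y)]);v=np.array([-np.sin(y),np.cos(y)]);d=s["position"][:2]-[.6153,-.1817]
    f=s["ft_force"];print("t",round(s["time"],2),"nose",(d@u*1000+130).round(2),"flat-face0 lat",(d@v*1000-17).round(2),"z",(s["position"][2]*1000).round(2),"yaw",np.degrees(np.arctan2(M[1,0],M[0,0])).round(2),"Fx,Fy,Fz",(f[:2]@u).round(2),(f[:2]@v).round(2),f[2].round(2),"Tz",s["torque"].round(3))
E
python3 -c "
from h import *
st()"
```

```text
t 8.55 nose -20.16 flat-face0 lat 1.77 z 35.3 yaw -12.41 Fx,Fy,Fz -1.07 -0.94 -1.57 Tz [ 0.011  0.051 -0.   ]
```

Request:
{"op": "apply_moves", "data": {"dp": [[0,0.001,0],[0,0,0],[0,0,0]], "twist": [[0,0,0],[0,0,0],[0,0,0]], "fingers": [1,1,1]}}

```text
time: 8.85
position: [0.4734, -0.1308, 0.0356]
tool_rot: [3.123, -0.34, 0.0]
ft_force: [0.0, 0.3, -1.7]
grip_width: 0.274
grip_force: 29.9
```

Request:
{"op": "apply_moves", "data": {"dp": [[0,0.0005,0],[0,0,0],[0,0,0]], "twist": [[0,0,0],[0,0,0],[0,0,0]], "fingers": [1,1,1]}}

```text
time: 9.15
position: [0.4734, -0.1313, 0.0356]
tool_rot: [3.123, -0.34, 0.0]
ft_force: [0.1, -0.1, -1.5]
grip_width: 0.272
grip_force: 29.9
```

```bash
python3 -c "
from h import *
st()"
```

```text
t 9.15 nose -19.61 flat-face0 lat 0.24 z 35.57 yaw -12.42 Fx,Fy,Fz 0.12 -0.08 -1.53 Tz [ 0.016  0.168 -0.014]
```

Request:
{"op": "apply_moves", "data": {"dp": [[0,0.0005,0],[0,0,0],[0,0,0]], "twist": [[0,0,0],[0,0,0],[0,0,0]], "fingers": [1,1,1]}}

```text
time: 9.45
position: [0.4733, -0.1316, 0.0356]
tool_rot: [3.123, -0.34, 0.0]
ft_force: [-0.0, 0.2, -1.7]
grip_width: 0.275
grip_force: 29.9
```

```bash
python3 -c "
from h import *
st()"
```

```text
t 9.45 nose -19.59 flat-face0 lat -0.15 z 35.56 yaw -12.41 Fx,Fy,Fz -0.06 0.21 -1.72 Tz [0.131 0.094 0.005]
```

Request:
{"op": "apply_moves", "data": {"dp": [[0,0.0003,0],[0,0,0],[0,0,0]], "twist": [[0,0,0],[0,0,0],[0,0,0]], "fingers": [1,1,1]}}

```text
time: 9.75
position: [0.4732, -0.1318, 0.0355]
tool_rot: [-3.123, 0.339, 0.0]
ft_force: [0.4, 0.5, -1.4]
grip_width: 0.271
grip_force: 29.8
```

```bash
python3 -c "
from h import *
st()"
```

```text
t 9.75 nose -19.64 flat-face0 lat -0.34 z 35.52 yaw -12.4 Fx,Fy,Fz 0.31 0.57 -1.41 Tz [0.226 0.09  0.111]
```

Request:
{"op": "apply_moves", "data": {"dp": [[0,0.0004,0],[0,0,0],[0,0,0]], "twist": [[0,0,0],[0,0,0],[0,0,0]], "fingers": [1,1,1]}}

```text
time: 10.05
position: [0.4732, -0.132, 0.0355]
tool_rot: [-3.123, 0.339, 0.0]
ft_force: [-1.0, 1.8, -1.0]
grip_width: 0.273
grip_force: 29.8
```

```bash
python3 -c "
from h import *
st()"
```

```text
t 10.05 nose -19.68 flat-face0 lat -0.57 z 35.5 yaw -12.39 Fx,Fy,Fz -1.41 1.49 -1.05 Tz [0.444 0.085 0.253]
```

Request:
{"op": "apply_moves", "data": {"dp": [[0.002,0,0],[0.002,0,0],[0.002,0,0],[0.002,0,0],[0.002,0,0],[0.002,0,0],[0.002,0,0],[0.002,0,0],[0.002,0,0],[0.002,0,0]], "twist": [[0,0,0],[0,0,0],[0,0,0],[0,0,0],[0,0,0],[0,0,0],[0,0,0],[0,0,0],[0,0,0],[0,0,0]], "fingers": [1,1,1,1,1,1,1,1,1,1]}}

```text
time: 11.05
position: [0.4904, -0.136, 0.0346]
tool_rot: [-3.123, 0.34, 0.008]
ft_force: [-5.0, 4.0, -1.3]
grip_width: 0.274
grip_force: 29.8
```

```bash
python3 -c "
from h import *
st()"
```

```text
t 11.05 nose -1.97 flat-face0 lat -0.57 z 34.59 yaw -12.41 Fx,Fy,Fz -5.82 2.77 -1.34 Tz [0.922 1.186 0.232]
```

Request:
{"op": "apply_moves", "data": {"dp": [[0,-0.0005,-0.0005],[0.001,0,-0.0005],[0.002,0,0],[0.002,0,0],[0.002,0,0],[0.002,0,0],[0.002,0,0]], "twist": [[0,0,0],[0,0,0],[0,0,0],[0,0,0],[0,0,0],[0,0,0],[0,0,0]], "fingers": [1,1,1,1,1,1,1]}}

```text
time: 11.75
position: [0.5021, -0.1386, 0.036]
tool_rot: [-3.123, 0.341, 0.005]
ft_force: [-5.1, 2.8, -1.2]
grip_width: 0.275
grip_force: 29.9
```

```bash
python3 -c "
from h import *
st()"
```

```text
t 11.75 nose 9.96 flat-face0 lat -0.43 z 35.97 yaw -12.44 Fx,Fy,Fz -5.64 1.62 -1.16 Tz [0.705 1.11  0.122]
```

Request:
{"op": "apply_moves", "data": {"dp": [[0.001,-0.0004,0],[0.002,0,0],[0.002,0,0],[0.002,0,0],[0.002,0,0],[0.002,0,0],[0.002,0,0],[0.002,0,0]], "twist": [[0,0,0],[0,0,0],[0,0,0],[0,0,0],[0,0,0],[0,0,0],[0,0,0],[0,0,0]], "fingers": [1,1,1,1,1,1,1,1]}}

```text
time: 12.55
position: [0.519, -0.1422, 0.0369]
tool_rot: [3.122, -0.341, 0.002]
ft_force: [-1.9, -1.2, -1.8]
grip_width: 0.271
grip_force: 29.9
```

```bash
python3 -c "
from h import *
st()"
```

```text
t 12.55 nose 27.32 flat-face0 lat -0.17 z 36.93 yaw -12.45 Fx,Fy,Fz -1.53 -1.6 -1.76 Tz [-0.147  0.606  0.018]
```

Request:
{"op": "apply_moves", "data": {"dp": [[0.002,0,0.0005],[0.002,0,0],[0.002,0,0],[0.002,0,0],[0.002,0.0003,0],[0,0.0003,0],[0,0,0],[0,0,0]], "twist": [[0,0,0],[0,0,0],[0,0,0],[0,0,0],[0,0,0],[0,0,0],[0,0,0],[0,0,0]], "fingers": [1,1,1,1,1,1,1,1]}}

```text
time: 13.35
position: [0.5285, -0.1442, 0.0363]
tool_rot: [3.123, -0.34, 0.002]
ft_force: [0.4, -1.7, -3.1]
grip_width: 0.275
grip_force: 29.9
```

```bash
python3 -c "
from h import *
st()"
```

```text
t 13.35 nose 37.02 flat-face0 lat 0.05 z 36.26 yaw -12.41 Fx,Fy,Fz 0.73 -1.59 -3.07 Tz [-0.393  0.15  -0.072]
```

```bash
sed -i 's/y=np.radians(-13)$/y=np.radians(-12.4)/' h.py; python3 -c "
from h import *
st()"
```

```text
t 13.35 nose 37.2 flat-face0 lat 1.02 z 36.26 yaw -12.41 Fx,Fy,Fz 0.71 -1.6 -3.07 Tz [-0.393  0.15  -0.072]
```

Request:
{"op": "apply_moves", "data": {"dp": [[0,0.0005,0],[0,0,0],[0,0,0]], "twist": [[0,0,0],[0,0,0],[0,0,0]], "fingers": [1,1,1]}}

```text
time: 13.65
position: [0.528, -0.1442, 0.0362]
tool_rot: [-3.123, 0.339, -0.001]
ft_force: [0.7, -0.7, -1.8]
grip_width: 0.271
grip_force: 29.9
```

```bash
python3 -c "
from h import *
st()"
```

```text
t 13.65 nose 36.68 flat-face0 lat 0.87 z 36.18 yaw -12.39 Fx,Fy,Fz 0.78 -0.52 -1.77 Tz [-0.062  0.021 -0.012]
```

Request:
{"op": "apply_moves", "data": {"dp": [[0,0.0004,0],[0,0,0],[0,0,0]], "twist": [[0,0,0],[0,0,0],[0,0,0]], "fingers": [1,1,1]}}

```text
time: 13.95
position: [0.5278, -0.1444, 0.0361]
tool_rot: [-3.123, 0.339, -0.0]
ft_force: [0.9, 1.3, -0.7]
grip_width: 0.267
grip_force: 29.9
```

```bash
python3 -c "
from h import *
st()"
```

```text
t 13.95 nose 36.54 flat-face0 lat 0.65 z 36.06 yaw -12.38 Fx,Fy,Fz 0.6 1.48 -0.72 Tz [0.223 0.007 0.058]
```

Request:
{"op": "apply_moves", "data": {"dp": [[0,0,0],[0,0,0],[0,-0.0004,0],[-0.005,-5e-05,0],[-0.01,-0.0001,0],[-0.012,-0.0001,0],[-0.012,-0.0001,0],[-0.012,-0.0001,0],[-0.012,-0.0001,0],[-0.012,-0.0001,0]], "twist": [[0,0,0],[0,0,0],[0,0,0],[0,0,0],[0,0,0],[0,0,0],[0,0,0],[0,0,0],[0,0,0],[0,0,0]], "fingers": [1,1,1,1,1,1,1,1,1,1]}}

```text
time: 14.95
position: [0.4536, -0.1277, 0.0362]
tool_rot: [3.123, -0.34, 0.0]
ft_force: [0.6, 0.9, -1.4]
grip_width: 0.272
grip_force: 29.9
```

Request:
{"op": "apply_moves", "data": {"dp": [[-0.012,-0.0001,0],[-0.006,-0.0001,0],[0,0,0],[0,0,0]], "twist": [[0,0,0],[0,0,0],[0,0,0],[0,0,0]], "fingers": [1,1,1,1]}}

```text
time: 15.35
position: [0.4374, -0.1241, 0.0362]
tool_rot: [3.123, -0.34, 0.001]
ft_force: [0.2, -1.4, -1.6]
grip_width: 0.274
grip_force: 29.9
```

```bash
sed -i 's/y=np.radians(-12.4)$/y=np.radians(-13)/' h.py; python3 -c "
from h import *
st()
im=get_image('top');cv2.imwrite('pics/t2f.png',im[:,:,::-1])"
```

```text
t 15.35 nose -56.29 flat-face0 lat -0.93 z 36.21 yaw -12.44 Fx,Fy,Fz 0.51 -1.32 -1.64 Tz [0.06  0.047 0.007]
```

Request:
{"op": "apply_moves", "data": {"dp": [[0,-0.012,0],[0,-0.012,0],[0,-0.0113,0],[0,0,0],[0.01,0.0001,0],[0.01,0.0001,0],[0.01,0.0001,0],[0.006,0.0001,0],[0,0,0],[0,0,0]], "twist": [[0,0,0],[0,0,0],[0,0,0],[0,0,0],[0,0,0],[0,0,0],[0,0,0],[0,0,0],[0,0,0],[0,0,0]], "fingers": [1,1,1,1,1,1,1,1,1,1]}}

```text
time: 16.4
position: [0.4796, -0.0975, 0.0358]
tool_rot: [-3.123, 0.34, 0.001]
ft_force: [0.3, 0.3, -1.4]
grip_width: 0.277
grip_force: 29.9
```

```bash
python3 -c "
from h import *
st()"
```

```text
t 16.4 nose -21.2 flat-face0 lat 34.54 z 35.77 yaw -12.43 Fx,Fy,Fz 0.2 0.35 -1.42 Tz [0.088 0.117 0.024]
```

Request:
{"op": "apply_moves", "data": {"dp": [[0,0.0004,0],[0,0,0],[0,0,0]], "twist": [[0,0,0],[0,0,0],[0,0,0]], "fingers": [1,1,1]}}

```text
time: 16.7
position: [0.4795, -0.0979, 0.0361]
tool_rot: [3.123, -0.34, -0.0]
ft_force: [-0.4, 0.5, -0.2]
grip_width: 0.274
grip_force: 29.9
```

```bash
python3 -c "
from h import *
st()"
```

```text
t 16.7 nose -21.2 flat-face0 lat 34.14 z 36.07 yaw -12.42 Fx,Fy,Fz -0.51 0.36 -0.25 Tz [0.066 0.089 0.005]
```

Request:
{"op": "apply_moves", "data": {"dp": [[0,0.0003,0],[0,0,0],[0,0,0]], "twist": [[0,0,0],[0,0,0],[0,0,0]], "fingers": [1,1,1]}}

```text
time: 17.0
position: [0.4796, -0.0981, 0.0361]
tool_rot: [3.123, -0.34, -0.0]
ft_force: [-0.2, 0.4, -1.3]
grip_width: 0.274
grip_force: 29.9
```

```bash
python3 -c "
from h import *
st()"
```

```text
t 17.0 nose -21.01 flat-face0 lat 33.93 z 36.05 yaw -12.41 Fx,Fy,Fz -0.26 0.37 -1.27 Tz [0.051 0.11  0.008]
```

Request:
{"op": "apply_moves", "data": {"dp": [[0,0.0004,0],[0,0,0],[0,0,0]], "twist": [[0,0,0],[0,0,0],[0,0,0]], "fingers": [1,1,1]}}

```text
time: 17.3
position: [0.4796, -0.0983, 0.036]
tool_rot: [-3.123, 0.339, 0.0]
ft_force: [0.4, 0.4, -0.4]
grip_width: 0.272
grip_force: 29.9
```

```bash
python3 -c "
from h import *
st()"
```

```text
t 17.3 nose -21.0 flat-face0 lat 33.72 z 36.03 yaw -12.4 Fx,Fy,Fz 0.3 0.44 -0.42 Tz [0.236 0.065 0.081]
```

Request:
{"op": "apply_moves", "data": {"dp": [[0,-0.0008,0],[0.002,0,-0.0003],[0.002,0.0001,0],[0.002,0,0],[0.002,0,-0.0003],[0.002,0,0],[0.002,0.0001,0],[0.002,0,0],[0.002,0,0],[0.002,0,0]], "twist": [[0,0,0],[0,0,0],[0,0,0],[0,0,0],[0,0,0],[0,0,0],[0,0,0],[0,0,0],[0,0,0],[0,0,0]], "fingers": [1,1,1,1,1,1,1,1,1,1]}}

```text
time: 18.3
position: [0.497, -0.102, 0.0364]
tool_rot: [3.123, -0.34, -0.001]
ft_force: [-4.9, -0.5, -0.9]
grip_width: 0.275
grip_force: 29.9
```

```bash
python3 -c "
from h import *
st()"
```

```text
t 18.3 nose -3.21 flat-face0 lat 34.07 z 36.38 yaw -12.43 Fx,Fy,Fz -4.63 -1.54 -0.86 Tz [ 0.014  1.055 -0.087]
```

Request:
{"op": "apply_moves", "data": {"dp": [[0.002,0,0],[0.002,0,0],[0.002,0.0001,0],[0.002,0,0],[0.002,0,0]], "twist": [[0,0,0],[0,0,0],[0,0,0],[0,0,0],[0,0,0]], "fingers": [1,1,1,1,1]}}

```text
time: 18.8
position: [0.5073, -0.1043, 0.0367]
tool_rot: [3.123, -0.34, 0.0]
ft_force: [-3.1, -0.6, -0.2]
grip_width: 0.276
grip_force: 29.9
```

```bash
python3 -c "
from h import *
st()"
```

```text
t 18.8 nose 7.33 flat-face0 lat 34.12 z 36.69 yaw -12.43 Fx,Fy,Fz -2.88 -1.28 -0.24 Tz [-0.117  0.979 -0.104]
```

Request:
{"op": "apply_moves", "data": {"dp": [[0.003,0,0],[0.003,0.0001,0],[0.003,0,0],[0.003,0,0],[0.003,0.0001,0],[0.003,0,0],[0.003,0,0],[0.003,0.0001,0],[0.003,0,0],[0.003,0,0]], "twist": [[0,0,0],[0,0,0],[0,0,0],[0,0,0],[0,0,0],[0,0,0],[0,0,0],[0,0,0],[0,0,0],[0,0,0]], "fingers": [1,1,1,1,1,1,1,1,1,1]}}

```text
time: 19.8
position: [0.5366, -0.111, 0.0367]
tool_rot: [3.123, -0.34, 0.0]
ft_force: [-1.9, -2.5, -0.2]
grip_width: 0.273
grip_force: 29.9
```

```bash
python3 -c "
from h import *
st()"
```

```text
t 19.8 nose 37.38 flat-face0 lat 34.19 z 36.69 yaw -12.42 Fx,Fy,Fz -1.28 -2.84 -0.21 Tz [-0.486  0.598 -0.058]
```

Request:
{"op": "apply_moves", "data": {"dp": [[0,0.0004,0],[0,0,0],[0,0,0]], "twist": [[0,0,0],[0,0,0],[0,0,0]], "fingers": [1,1,1]}}

```text
time: 20.1
position: [0.5369, -0.1111, 0.0369]
tool_rot: [-3.123, 0.339, -0.003]
ft_force: [0.3, -1.6, -2.2]
grip_width: 0.27
grip_force: 29.9
```

```bash
python3 -c "
from h import *
st()"
```

```text
t 20.1 nose 37.73 flat-face0 lat 34.17 z 36.91 yaw -12.4 Fx,Fy,Fz 0.62 -1.48 -2.16 Tz [-0.37   0.072 -0.105]
```

Request:
{"op": "apply_moves", "data": {"dp": [[0,0.0004,0],[0,0,0],[0,0,0]], "twist": [[0,0,0],[0,0,0],[0,0,0]], "fingers": [1,1,1]}}

```text
time: 20.4
position: [0.5363, -0.1111, 0.0368]
tool_rot: [-3.123, 0.339, -0.001]
ft_force: [-0.9, 0.7, -0.8]
grip_width: 0.274
grip_force: 29.9
```

```bash
python3 -c "
from h import *
st()"
```

```text
t 20.4 nose 37.16 flat-face0 lat 33.99 z 36.81 yaw -12.39 Fx,Fy,Fz -0.99 0.48 -0.85 Tz [-0.081 -0.004  0.005]
```

Request:
{"op": "apply_moves", "data": {"dp": [[0,0.0003,0],[0,0,0],[0,0,0]], "twist": [[0,0,0],[0,0,0],[0,0,0]], "fingers": [1,1,1]}}

```text
time: 20.7
position: [0.5361, -0.1113, 0.0367]
tool_rot: [-3.123, 0.339, -0.0]
ft_force: [0.9, 0.7, -0.9]
grip_width: 0.271
grip_force: 29.9
```

```bash
python3 -c "
from h import *
st()"
```

```text
t 20.7 nose 36.98 flat-face0 lat 33.79 z 36.65 yaw -12.38 Fx,Fy,Fz 0.73 0.84 -0.94 Tz [0.168 0.067 0.042]
```

Request:
{"op": "apply_moves", "data": {"dp": [[0,0.0002,0],[0,0,0],[0,0,0],[0,0,0]], "twist": [[0,0,0],[0,0,0],[0,0,0],[0,0,0]], "fingers": [1,1,1,1]}}

```text
time: 21.1
position: [0.536, -0.1115, 0.0367]
tool_rot: [-3.123, 0.339, 0.0]
ft_force: [0.2, 3.4, -0.6]
grip_width: 0.278
grip_force: 29.9
```

```bash
python3 -c "
from h import *
st()"
```

```text
t 21.1 nose 36.97 flat-face0 lat 33.58 z 36.66 yaw -12.39 Fx,Fy,Fz -0.52 3.34 -0.64 Tz [ 0.617 -0.007  0.108]
```

Request:
{"op": "apply_moves", "data": {"dp": [[0,-0.0006,0],[-0.005,-5e-05,0],[-0.01,-0.0001,0.0003],[-0.012,-0.0001,0],[-0.012,-0.0001,0],[-0.012,-0.0001,0],[-0.012,-0.0001,0],[-0.012,-0.0001,0],[-0.012,-0.0001,0],[-0.006,-0.0001,0]], "twist": [[0,0,0],[0,0,0],[0,0,0],[0,0,0],[0,0,0],[0,0,0],[0,0,0],[0,0,0],[0,0,0],[0,0,0]], "fingers": [1,1,1,1,1,1,1,1,1,1]}}

```text
time: 22.1
position: [0.4434, -0.0909, 0.0361]
tool_rot: [3.122, -0.341, -0.003]
ft_force: [0.2, 0.3, -1.5]
grip_width: 0.272
grip_force: 29.9
```

Request:
{"op": "apply_moves", "data": {"dp": [[0,0,0],[0,0,0],[0,0,0]], "twist": [[0,0,0],[0,0,0],[0,0,0]], "fingers": [1,1,1]}}

```text
time: 22.4
position: [0.446, -0.0909, 0.0365]
tool_rot: [3.123, -0.34, 0.001]
ft_force: [-0.1, 0.4, -1.8]
grip_width: 0.276
grip_force: 29.9
```

```bash
python3 -c "
from h import *
st()"
```

```text
t 22.4 nose -55.38 flat-face0 lat 33.41 z 36.48 yaw -12.43 Fx,Fy,Fz -0.2 0.32 -1.75 Tz [0.074 0.046 0.013]
```

Request:
{"op": "apply_moves", "data": {"dp": [[0,-0.012,0],[0,-0.012,0],[0,-0.0113,0],[0,0,0],[0.01,0.0001,0],[0.01,0.0001,0],[0.01,0.0001,0],[0.004,0.0001,0],[0,0,0],[0,0,0]], "twist": [[0,0,0],[0,0,0],[0,0,0],[0,0,0],[0,0,0],[0,0,0],[0,0,0],[0,0,0],[0,0,0],[0,0,0]], "fingers": [1,1,1,1,1,1,1,1,1,1]}}

```text
time: 23.4
position: [0.4859, -0.0639, 0.0361]
tool_rot: [-3.123, 0.34, 0.001]
ft_force: [0.2, -0.8, -1.4]
grip_width: 0.277
grip_force: 29.9
```

```bash
python3 -c "
from h import *
st()"
```

```text
t 23.4 nose -22.6 flat-face0 lat 68.64 z 36.08 yaw -12.43 Fx,Fy,Fz 0.33 -0.71 -1.38 Tz [ 0.054  0.084 -0.03 ]
```

Request:
{"op": "apply_moves", "data": {"dp": [[0,0.0004,0],[0,0,0],[0,0,0]], "twist": [[0,0,0],[0,0,0],[0,0,0]], "fingers": [1,1,1]}}

```text
time: 23.7
position: [0.4859, -0.0643, 0.0364]
tool_rot: [3.123, -0.34, -0.0]
ft_force: [-0.5, -0.7, -1.6]
grip_width: 0.27
grip_force: 29.9
```

```bash
python3 -c "
from h import *
st()"
```

```text
t 23.7 nose -22.55 flat-face0 lat 68.3 z 36.37 yaw -12.42 Fx,Fy,Fz -0.36 -0.78 -1.6 Tz [0.027 0.093 0.015]
```

Request:
{"op": "apply_moves", "data": {"dp": [[0,0.0003,0],[0,0,0],[0,0,0]], "twist": [[0,0,0],[0,0,0],[0,0,0]], "fingers": [1,1,1]}}

```text
time: 24.0
position: [0.486, -0.0646, 0.0363]
tool_rot: [3.123, -0.34, 0.0]
ft_force: [-0.7, 0.1, -1.2]
grip_width: 0.275
grip_force: 29.9
```

```bash
python3 -c "
from h import *
st()"
```

```text
t 24.0 nose -22.35 flat-face0 lat 68.01 z 36.35 yaw -12.41 Fx,Fy,Fz -0.66 -0.07 -1.23 Tz [ 0.094  0.016 -0.03 ]
```

Request:
{"op": "apply_moves", "data": {"dp": [[0,0.0003,0],[0,0,0],[0,0,0]], "twist": [[0,0,0],[0,0,0],[0,0,0]], "fingers": [1,1,1]}}

```text
time: 24.3
position: [0.486, -0.0647, 0.0363]
tool_rot: [-3.123, 0.339, 0.0]
ft_force: [-0.5, 0.2, -1.7]
grip_width: 0.272
grip_force: 29.9
```

```bash
python3 -c "
from h import *
st()"
```

```text
t 24.3 nose -22.32 flat-face0 lat 67.9 z 36.33 yaw -12.4 Fx,Fy,Fz -0.56 0.04 -1.67 Tz [0.129 0.132 0.065]
```

Request:
{"op": "apply_moves", "data": {"dp": [[0,-0.0008,0],[0.002,0,-0.0003],[0.002,0.0001,0],[0.002,0,0],[0.002,0,0],[0.002,0,0],[0.002,0.0001,0],[0.002,0,0],[0.002,0,0],[0.002,0,0]], "twist": [[0,0,0],[0,0,0],[0,0,0],[0,0,0],[0,0,0],[0,0,0],[0,0,0],[0,0,0],[0,0,0],[0,0,0]], "fingers": [1,1,1,1,1,1,1,1,1,1]}}

```text
time: 25.3
position: [0.5034, -0.0683, 0.0364]
tool_rot: [3.123, -0.34, -0.001]
ft_force: [-2.6, -0.8, -1.5]
grip_width: 0.271
grip_force: 29.9
```

```bash
python3 -c "
from h import *
st()"
```

```text
t 25.3 nose -4.55 flat-face0 lat 68.27 z 36.4 yaw -12.43 Fx,Fy,Fz -2.37 -1.42 -1.46 Tz [-0.031  0.865 -0.044]
```

Request:
{"op": "apply_moves", "data": {"dp": [[0.002,0,0],[0.002,0,0],[0.002,0.0001,0],[0.002,0,0],[0.002,0,0]], "twist": [[0,0,0],[0,0,0],[0,0,0],[0,0,0],[0,0,0]], "fingers": [1,1,1,1,1]}}

```text
time: 25.8
position: [0.5136, -0.0706, 0.0367]
tool_rot: [3.123, -0.34, 0.0]
ft_force: [-3.9, -0.9, -1.9]
grip_width: 0.268
grip_force: 29.9
```

```bash
python3 -c "
from h import *
st()"
```

```text
t 25.8 nose 5.96 flat-face0 lat 68.37 z 36.69 yaw -12.43 Fx,Fy,Fz -3.59 -1.76 -1.86 Tz [-0.226  0.818 -0.095]
```

Request:
{"op": "apply_moves", "data": {"dp": [[0.003,0,0],[0.003,0.0001,0],[0.003,0,0],[0.003,0,0],[0.003,0.0001,0],[0.003,0,0],[0.003,0,0],[0.003,0.0001,0],[0.003,0,0],[0.004,0,0]], "twist": [[0,0,0],[0,0,0],[0,0,0],[0,0,0],[0,0,0],[0,0,0],[0,0,0],[0,0,0],[0,0,0],[0,0,0]], "fingers": [1,1,1,1,1,1,1,1,1,1]}}

```text
time: 26.8
position: [0.5438, -0.0774, 0.0366]
tool_rot: [3.123, -0.34, 0.0]
ft_force: [-0.8, -2.1, -2.1]
grip_width: 0.275
grip_force: 29.9
```

```bash
python3 -c "
from h import *
st()"
```

```text
t 26.8 nose 36.92 flat-face0 lat 68.55 z 36.65 yaw -12.41 Fx,Fy,Fz -0.29 -2.26 -2.09 Tz [-0.382  0.54  -0.103]
```

Request:
{"op": "apply_moves", "data": {"dp": [[0,0.0004,0],[0,0,0],[0,0.0004,0],[0,0,0],[0,0,0]], "twist": [[0,0,0],[0,0,0],[0,0,0],[0,0,0],[0,0,0]], "fingers": [1,1,1,1,1]}}

```text
time: 27.3
position: [0.5436, -0.0776, 0.0368]
tool_rot: [-3.123, 0.339, -0.001]
ft_force: [0.2, 0.2, -1.9]
grip_width: 0.27
grip_force: 29.9
```

```bash
python3 -c "
from h import *
st()"
```

```text
t 27.3 nose 36.72 flat-face0 lat 68.31 z 36.78 yaw -12.39 Fx,Fy,Fz 0.18 0.24 -1.92 Tz [-0.013  0.056 -0.022]
```

Request:
{"op": "apply_moves", "data": {"dp": [[0,0.0003,0],[0,0,0],[0,0,0]], "twist": [[0,0,0],[0,0,0],[0,0,0]], "fingers": [1,1,1]}}

```text
time: 27.6
position: [0.5434, -0.0779, 0.0366]
tool_rot: [-3.123, 0.339, 0.0]
ft_force: [0.2, 1.6, -0.7]
grip_width: 0.271
grip_force: 29.9
```

```bash
python3 -c "
from h import *
st()"
```

```text
t 27.6 nose 36.59 flat-face0 lat 67.93 z 36.65 yaw -12.39 Fx,Fy,Fz -0.18 1.61 -0.67 Tz [0.256 0.165 0.038]
```

Request:
{"op": "apply_moves", "data": {"dp": [[0,0.0002,0],[0,0,0],[0,0,0],[0,0,0]], "twist": [[0,0,0],[0,0,0],[0,0,0],[0,0,0]], "fingers": [1,1,1,1]}}

```text
time: 28.0
position: [0.5433, -0.078, 0.0366]
tool_rot: [-3.123, 0.339, 0.0]
ft_force: [-0.9, 2.1, -0.9]
grip_width: 0.275
grip_force: 29.9
```

```bash
python3 -c "
from h import *
st()"
```

```text
t 28.0 nose 36.57 flat-face0 lat 67.81 z 36.64 yaw -12.39 Fx,Fy,Fz -1.33 1.9 -0.87 Tz [0.607 0.108 0.138]
```

Request:
{"op": "apply_moves", "data": {"dp": [[0,-0.0006,0],[-0.005,-5e-05,0],[-0.01,-0.0001,0.0003],[-0.012,-0.0001,0],[-0.012,-0.0001,0],[-0.012,-0.0001,0],[-0.012,-0.0001,0],[-0.012,-0.0001,0],[-0.012,-0.0001,0],[-0.009,-0.0001,0]], "twist": [[0,0,0],[0,0,0],[0,0,0],[0,0,0],[0,0,0],[0,0,0],[0,0,0],[0,0,0],[0,0,0],[0,0,0]], "fingers": [1,1,1,1,1,1,1,1,1,1]}}

```text
time: 29.0
position: [0.4482, -0.0568, 0.0362]
tool_rot: [3.122, -0.341, -0.002]
ft_force: [-0.7, -0.6, -0.4]
grip_width: 0.275
grip_force: 29.9
```

Request:
{"op": "apply_moves", "data": {"dp": [[0,0,-0.02],[0,0,-0.025],[0,0,0],[0,0,0]], "twist": [[0,0,0],[0,0,0],[0,0,0],[0,0,0]], "fingers": [1,1,1,1]}}

```text
time: 29.4
position: [0.4497, -0.0569, 0.0814]
tool_rot: [3.122, -0.341, 0.001]
ft_force: [-0.1, 0.0, -1.0]
grip_width: 0.274
grip_force: 29.9
```

```bash
python3 -c "
from h import *
st();plan([.465,.14,.07],0,8)
plan([.465,.14,.0112],0,1,([.465,.14,.07],0))"
```

```text
t 29.4 nose -59.38 flat-face0 lat 67.35 z 81.44 yaw -12.45 Fx,Fy,Fz -0.07 0.01 -1.03 Tz [ 0.02  0.13 -0.01]
from [ 0.4497 -0.0569  0.0814] yaw -12.45 tilt [ 8.e-04  6.e-04 -1.e+00] twist z per row -0.0272
[[-0.0034, -0.0244, 0.0014], [-0.0028, -0.0245, 0.0014], [-0.0021, -0.0246, 0.0014], [-0.0014, -0.0246, 0.0014], [-0.0008, -0.0247, 0.0014], [-0.0001, -0.0247, 0.0014], [0.0006, -0.0247, 0.0014], [0.0012, -0.0247, 0.0014]]
from [0.465 0.14  0.07 ] yaw 0.0 tilt [ 8.e-04  6.e-04 -1.e+00] twist z per row -0.0
[0.0, 0.0, 0.0588]
```

Request:
{"op": "apply_moves", "data": {"dp": [[-0.003,-0.024,0.001],[-0.003,-0.025,0.001],[-0.002,-0.025,0.001],[-0.001,-0.025,0.002],[-0.001,-0.025,0.002],[0,-0.025,0.002],[0,-0.025,0.002],[0.001,-0.024,0],[0,0,0],[0,0,0]], "twist": [[0,0,-0.027],[0,0,-0.027],[0,0,-0.027],[0,0,-0.027],[0,0,-0.027],[0,0,-0.027],[0,0,-0.027],[0,0,-0.027],[0,0,0],[0,0,0]], "fingers": [1,1,1,1,1,1,1,1,1,1]}}

```text
time: 30.4
position: [0.4638, 0.1421, 0.0691]
tool_rot: [3.141, 0.002, -0.004]
ft_force: [0.6, 0.3, -2.1]
grip_width: 0.274
grip_force: 29.9
```

Request:
{"op": "apply_moves", "data": {"dp": [[0,0,0.02],[0,0,0.02],[0,0,0.01],[0,0,0.005],[0,0,0],[0,0,0],[0,0,0]], "twist": [[0,0,0],[0,0,0],[0,0,0],[0,0,0],[0,0,0],[0,0,0],[0,0,0]], "fingers": [1,1,1,1,1,1,1]}}

```text
time: 31.1
position: [0.4659, 0.1415, 0.0161]
tool_rot: [-3.142, 0.001, -0.002]
ft_force: [-0.9, 0.5, -2.4]
grip_width: 0.272
grip_force: 29.9
```

```bash
python3 -c "
from h import *
st()"
```

```text
t 31.1 nose -88.28 flat-face0 lat 264.27 z 16.11 yaw -0.05 Fx,Fy,Fz -0.94 0.3 -2.38 Tz [0.039 0.09  0.027]
```

Request:
{"op": "apply_moves", "data": {"dp": [[0,0,0.002],[0,0,0.002],[0,0,0.001],[0,0,0.0005],[0,0,0],[0,0,0]], "twist": [[0,0,0],[0,0,0],[0,0,0],[0,0,0],[0,0,0],[0,0,0]], "fingers": [1,1,1,1,1,1]}}

```text
time: 31.7
position: [0.4651, 0.1413, 0.01]
tool_rot: [3.141, -0.001, -0.0]
ft_force: [-1.9, -0.0, 2.1]
grip_width: 0.268
grip_force: 29.9
```

Request:
{"op": "apply_moves", "data": {"dp": [[0,0,0],[0,0,0],[0,0,0],[0,0,0],[0,0,0],[0,0,0],[0,0,0],[0,0,0],[0,0,0],[0,0,0]], "twist": [[0,0,0],[0,0,0],[0,0,0],[0,0,0],[0,0,0],[0,0,0],[0,0,0],[0,0,0],[0,0,0],[0,0,0]], "fingers": [0,0,0,0,0,0,0,0,0,0]}}

```text
time: 32.7
position: [0.4652, 0.1413, 0.0098]
tool_rot: [3.141, -0.001, 0.0]
ft_force: [0.2, 0.2, 1.7]
grip_width: 0.985
grip_force: 0.0
```

Request:
{"op": "apply_moves", "data": {"dp": [[0,0,-0.01],[0,0,-0.03],[0,0,-0.03],[0,0,-0.03],[0,0,-0.03],[0,0,0],[0,0,0]], "twist": [[0,0,0],[0,0,0],[0,0,0],[0,0,0],[0,0,0],[0,0,0],[0,0,0]], "fingers": [0,0,0,0,0,0,0]}}

```text
time: 33.4
position: [0.4656, 0.1414, 0.1408]
tool_rot: [3.141, -0.001, 0.003]
ft_force: [0.5, -0.0, -0.2]
grip_width: 0.999
grip_force: 0.0
```

```bash
python3 -c "
from h import *
st();plan([.585,-.13,.147],-12.4,10)"
```

```text
t 33.4 nose -88.54 flat-face0 lat 264.17 z 140.83 yaw -0.04 Fx,Fy,Fz 0.51 0.09 -0.22 Tz [ 0.042  0.079 -0.052]
from [0.4656 0.1414 0.1408] yaw -0.04 tilt [ 2.1e-03  3.0e-04 -1.0e+00] twist z per row 0.0216
[[0.012, 0.0271, -0.0006], [0.0125, 0.0269, -0.0006], [0.0131, 0.0266, -0.0006], [0.0137, 0.0263, -0.0006], [0.0143, 0.026, -0.0006], [0.0148, 0.0257, -0.0006], [0.0154, 0.0254, -0.0006], [0.0159, 0.025, -0.0006], [0.0164, 0.0247, -0.0006], [0.017, 0.0243, -0.0006]]
```

Time allows it, so I'll check the gaps from above before handing in.

Request:
{"op": "apply_moves", "data": {"dp": [[0.012,0.027,-0.001],[0.013,0.027,-0.001],[0.013,0.027,-0.001],[0.014,0.026,-0.001],[0.014,0.026,-0.001],[0.015,0.026,-0.001],[0.015,0.025,0],[0.016,0.025,0],[0.016,0.025,0],[0.017,0.024,0]], "twist": [[0,0,0.022],[0,0,0.022],[0,0,0.022],[0,0,0.022],[0,0,0.022],[0,0,0.022],[0,0,0.022],[0,0,0.022],[0,0,0.022],[0,0,0.022]], "fingers": [0,0,0,0,0,0,0,0,0,0]}}

```text
time: 34.4
position: [0.5845, -0.1328, 0.1454]
tool_rot: [3.122, -0.349, -0.001]
ft_force: [0.1, -0.3, 0.1]
grip_width: 1.001
grip_force: 0.0
```

Request:
{"op": "apply_moves", "data": {"dp": [[0,0,0],[0,0,0],[0,0,0],[0,0,0]], "twist": [[0,0,0],[0,0,0],[0,0,0],[0,0,0]], "fingers": [0,0,0,0]}}

```text
time: 34.8
position: [0.5839, -0.129, 0.1458]
tool_rot: [-3.123, 0.343, 0.0]
ft_force: [0.9, -0.4, -0.5]
grip_width: 1.001
grip_force: 0.0
```

Run:
```python
from h import *
import pickle
s=ctrl.get_state();im=get_image("wrist");cv2.imwrite("pics/w5f.png",im[:,:,::-1]);pickle.dump(s,open("w5.pkl","wb"))
y=np.radians(-13);u=np.array([np.cos(y),np.sin(y),0]);v=np.array([-np.sin(y),np.cos(y),0])
c=proj("wrist",[np.array([.6153,-.1817,.062])+v*a for a in(0,.034,.068,.102)],s);print(c.round(1).tolist())
x0,y0=int(c[:,0].min())-25,int(c[:,1].mean())-55
g=cv2.resize(im[y0:y0+115,x0:x0+185,::-1],None,fx=4.3,fy=4.3,interpolation=cv2.INTER_NEAREST);print(x0,y0)
cv2.imwrite("pics/c5.png",(255*(g/255.)**.6).astype(np.uint8))
t=get_image("top");m=cv2.inRange(t,(150,)*3,(255,)*3)
for k in cv2.findContours(m,0,2)[0]:
    x,yy,w,h=cv2.boundingRect(k)
    if cv2.contourArea(k)>150 and yy>120 and 160<x<400: print(x,yy,w,h,cv2.minAreaRect((cast("top",k[:,0],.045)[:,:2]*1000).astype(np.float32)))
```

```text
[[369.8, 158.6], [331.6, 158.3], [293.4, 158.0], [255.2, 157.8]]
230 103
175 290 91 37 ((185.61611938476562, 348.7040100097656), (199.94752502441406, 33.04647445678711), 75.51728057861328)
183 188 27 46 ((398.0596618652344, 405.1524963378906), (111.52205657958984, 19.62583351135254), 32.0809211730957)
311 125 12 63 ((521.081787109375, 139.67816162109375), (25.045305252075195, 146.7524871826172), 89.10568237304688)
```

View pics/c5.png

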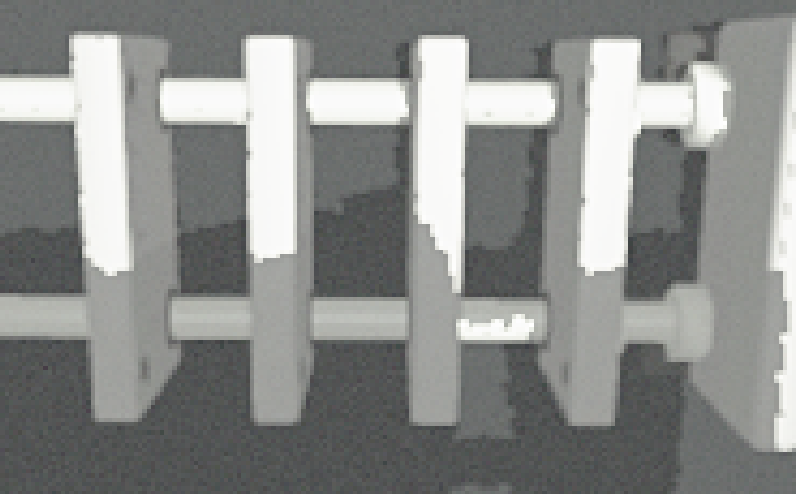

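Run:
```python
from h import *
import pickle
s=pickle.load(open("w5.pkl","rb"));y=np.radians(-13);v=np.array([-np.sin(y),np.cos(y),0])
P=[[(592,38),(640,38),(570,424),(615,424)],[(416,36),(468,36),(410,424),(458,424)],[(247,36),(297,36),(252,423),(300,423)],[(72,35),(122,35),(92,420),(138,420)]]
c=[cast("wrist",np.array(p)/4.3+[229.5,102.5],.062,s).mean(0)@v for p in P];print(np.diff(c))
```

```text
[0.03435253 0.0338949  0.03469129]
```

The plates measure 34.4, 33.9 and 34.7 mm apart, all inside 32.5–35.5 mm. The top view places the spacer flat on the bench, clear of the rack. Handing in.

```bash
python3 -c "
from bench import ctrl
print(ctrl.close_job())"
```

```text
the job is handed in; nothing more can be done
None
```

The job is handed in (the hand-in returned no verdict): all three gaps are set to the spacer, with plates last measured 34.4, 33.9 and 34.7 mm apart (allowed 32.5–35.5 mm), the wrist force stayed under 7 N at every reading, and the spacer is back on the bench clear of the rack.

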